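# Tip the optical windows out of the stock tray into the dish and cover them

## Robot

A 6-joint arm with a two-finger parallel gripper is mounted at the origin on a cart in front of the work surface, level with it; the furniture and walls round the work are solid. World frame = base frame: x ahead of the robot, y to its left, z up, the work surface at z = 0. Lengths are in mm, angles in rad, forces in N, time in s.
With the tool pointing down it reaches from about 375 to 975 mm from the base axis. Payload 3.8 kg.
Tool frame: the origin (TCP) lies at the very end of the fingers, on their centre line; the grasp point (between the pads) lies 19 mm behind it; z points along the fingers, y is the direction in which the jaws open and shut (so a half turn about z gives the same grasp; the last joint's range is limited). The gripper opens to 88 mm and grips with 3 to 60 N. Pads are 18 mm wide; open, the fingers measure 123 mm over their backs; the gripper's body (75 mm by 187 mm) begins 45 mm behind the grasp point.
Start: joints at [1.147, 0.264, 1.604, -0, 1.274, -0.037], TCP at [254.625, 625.127, 238.706] pointing down, gripper open.
Joint ranges: [-2.63, 2.63], [-0.94, 2.18], [0.31, 2.57], [-1.31, 4.45], [0, 2.66], [-2.55, 2.55]. Speed limits (rad/s): [2.57, 2.57, 3.14, 3.14, 3.14, 3.14].

## Interface

Orientations are given as a rotation vector (axis times angle).
In Python, from plant import robot, vision, ticket, monitor gives the robot as it stands. Calls block until the motion is done:
- robot.move_to(position, orientation): joint-space move of the TCP to a pose.
- robot.move_l(position, rot=None, rate=150, force_limit=None): straight line of the TCP; rot=None keeps the orientation; rate is the mean speed in mm/s. With force_limit (N) it stops when the force on the tool has changed by that much, and returns True; else False.
- robot.movej(angles): joint-space move.
- robot.grip(opening, grip_force=None): finger opening in mm; grip_force is the grip in N (None keeps the last); returns when the fingers have stopped.
- robot.dwell(seconds).
- robot.inverse_kinematics(position, orientation): joint angles nearest the present ones, or None.
- vision.camera(name): name is "scene" or "top" or "wrist"; returns a dict with "frame" (420x560x3 uint8, red, green, blue), "fov_y" (degrees; the focal length in pixels is half the picture's height over the tangent of half this angle, whatever the lens; pixels are square), "cx", "cy" (the principal point, pixels), "dist" ([k1, k2, p1, p2, k3] as OpenCV has them; the pictures are not rectified), "position" and "attitude" of the camera in the world; the wrist camera has in their place "tool_from_camera" (4x4, takes a point from camera to tool coordinates, whose origin is the TCP and whose axes are the flange's). Camera axes: x right, y up, looking along -z (the intrinsics and any distortion apply to the point x, -y, -z); pixel columns grow to the right and rows downward; lengths in mm; the calibration is good to about 2 mm. A picture is of the moment at which its call begins: read the wrist's pose just before it. There is no depth.
A pose or a line that the arm cannot do raises robot.Unreachable and nothing moves.
- ticket.finish_job(): hands the job in, once; it reports no verdict.
Readings, each from a call of its own:
- monitor.get_time_s(): time.
- monitor.get_joint_pos(): joint angles.
- monitor.get_dq(): joint speeds.
- monitor.get_effort(): joint torques, N m.
- monitor.get_tcp_pos(): TCP position.
- monitor.get_tcp_rot(): TCP orientation.
- monitor.get_force(): force on the tool from outside, world axes, zero at the start.
- monitor.get_ft_torque(): the same for the moment, N m.
- monitor.get_grip_width(): finger opening in mm.
Only numpy, scipy, OpenCV 4.12 (cv2) and the standard library are available. Lean on these libraries where they do the work, as an engineer would, in place of code of your own. Each camera call takes 0.05 s, during which the arm holds its last target.

## Task

Lift the cover off the grey round dish by its handle and hang it by that handle on the two prongs of the stand. Then move every optical window from the stock tray into the dish, lying flat on its floor side by side; each sits too low in its pocket to be gripped, so tip it by pressing its back edge down into the well and grip the edge that comes up. When all are in, unhook the cover from the stand and set it squarely back on the dish, leaving the loupe, the brush and the tape roll alone throughout.

Things in the scene. Friction and masses are not known exactly. Their poses are not given: they have to be found in the camera images.
- stock_tray: Fixed black tray, 66 (x) x 183 (y) mm, 33.5 mm high, with three tip-up pockets in a row along its y, 58 mm apart. Origin at the underside, below the middle pocket's centre; +x points to its back, z up. Heights here are above the origin; pocket x, y are from the pocket's centre. A window rests 1 mm below the tray's top on a cross ridge and on ledges at both sides in front of it.
- pocket_1 (a point): Centre of the first pocket, at the underside of a resting window (height 24.5 mm); axes as the tray's. All pockets alike: the ridge's back edge, the fulcrum, is at x = +2.5 mm. Behind it lies a deep well, x = +2.5 to +25 mm, floor at height 4 mm, ended by the tray's back wall (x = 25 to 34 mm), which is cut down to height 22.5 mm over a press gap 34 mm wide in y.
- pocket_2 (a point): Centre of the second (middle) pocket, as pocket_1. In front of each ridge is a finger notch, x = -32 to -3 mm, 34 mm wide in y, open to the front, floor at height 12.5 mm: too shallow for a finger to get under a window that lies flat.
- pocket_3 (a point): Centre of the third pocket, as pocket_1. A window pressed down by about 10 mm with shut fingers reaching in through the press gap (touching no nearer than x = +6 mm) tips past its balance, slides down against the well's back wall and stays there by itself at about 50 degrees, its front edge raised about 15 mm above the ridge, over the notch.
- window_1: Optical window: glass in a plain aluminium ring, a disc 46 mm in diameter and 8 mm thick, 45 g, same on both faces. Starts flat in pocket 1 of the stock tray, or is absent (two or three of the three are there). Origin at the middle of the disc, z along its axis.
- window_2: Optical window: glass in a plain aluminium ring, a disc 46 mm in diameter and 8 mm thick, 45 g, same on both faces. Starts flat in pocket 2 of the stock tray, or is absent (two or three of the three are there). Origin at the middle of the disc, z along its axis.
- window_3: Optical window: glass in a plain aluminium ring, a disc 46 mm in diameter and 8 mm thick, 45 g, same on both faces. Starts flat in pocket 3 of the stock tray, or is absent (two or three of the three are there). Origin at the middle of the disc, z along its axis.
- dish: Loose round grey dish on a dark foot, 0.6 kg, outer diameter 136 mm, 34 mm high. Origin at the centre of its underside; inner floor 18 mm and rim 34 mm above it, inner diameter about 128 mm: room for three windows side by side (centres about 31 mm from the middle).
- cover: Round flat aluminium cover, 132 mm across, 0.22 kg, on the dish at the start. Origin at the centre of its plate's underside, then 34 mm above the dish's origin; plate 4 mm thick, resting on the rim; below it a locating step 114 mm across and 4 mm deep sits inside the dish with about 7 mm to spare all round.
- cover_grip (a point): Middle of the cover's arch handle, 50 mm above the cover's origin; axes as the cover's. The handle is a flat bar 10 mm wide (x), 8 mm thick (z), 92 mm long along y, on a post at each end (80 mm between the posts, 42 mm free under the bar). It hangs level on the stand by this bar, either way round.
- stand: Fixed grey stand. Origin on the worktop below the middle of the hung cover. Two steel prongs 8 mm thick at y = +-30 mm run to the stand's -x from its post (x = 107 to 123 mm, 149 mm high, 74 mm wide) and carry the handle bar from below in a dip 20 mm long at x = 0; in front of it (x = -17 mm) their tips turn up 12 mm, behind it they rise 6 mm.
- stand_rest (a point): Where the middle of the handle bar rests on the stand (145 mm above the worktop), bar along y; axes as the stand's. Bring the cover in or out straight along the stand's x, from at least 100 mm in front, with the bar about 22 mm above this point (over 14, under 30: the prongs pass between bar and plate), and lower or lift it there.
- loupe: Black loupe, 37 mm across, 40 mm high, standing; a bystander, leave it. Origin under its centre. Beside it on the right is a fixed control box 88 mm high in front of the stand, on the left a fixed vice 53 mm high; a tall machine column stands at the back between stock tray and stand (x over 0.63 m, y 0.03 to 0.28 m).
- esd_brush: Small black brush, 22 x 121 x 9 mm, lying; a bystander, leave it. Origin under its centre.
- tape_roll: Roll of dark tape, 58 mm across, 19 mm high, lying; a bystander, leave it. Origin under its centre.
Things that resemble listed ones, but are neither listed nor needed, are in the scene too. What is shaped like the window_1 but pink or red is not meant.

How it is judged:
By the outcome, as a careful person would: the job done as asked, in the order asked, and still so for the second after the job is handed in, with the robot touching nothing.
Of window_1, window_2, window_3 only 2 to 3 are there at a start; the rules pass over those that are not, and their reading is None.
At some moment in a run one of dish may be knocked a few centimetres aside while the robot is not near it.
Once in a run the grip may slacken for a moment while it holds something.
It also fails if it takes over 210 s, if anything falls off the work surface, if the arm or the gripper's body presses on something with over 40 N, if the wrist force passes 120 N, or if a joint passes its speed limit or range.

## Working session

There is one attempt and no reset: what is moved stays moved. The work goes in short steps, each a Python script; the robot and the scene stay as the last script left them, time stands still between calls to the robot, and variables do not carry over. Pictures are saved under pics/ and viewed, and the job is handed in when it is done.

```bash
ls; mkdir -p pics; python3 - <<'E'
from plant import robot, vision, ticket, monitor
import cv2,numpy as np
print(monitor.get_time_s(),monitor.get_tcp_pos(),monitor.get_tcp_rot(),monitor.get_grip_width())
for n in("scene","top","wrist"):
    c=vision.camera(n); cv2.imwrite(f"pics/{n}0.png",c["frame"][:,:,::-1])
    print({k:v for k,v in c.items() if k!="frame"})
E
```

```text
pics
0.0 [254.34028307 624.50719887 237.41983592] [-0.60369442 -3.08252715  0.00333688] 87.73866173292939
{'fov_y': 46.50817350779706, 'cx': 270.6477330271137, 'cy': 203.8621201629445, 'dist': array([0.0307022, 0.       , 0.       , 0.       , 0.       ]), 'position': array([-101.05573804,  914.89305049,  779.48889768]), 'attitude': array([ 0.40196354, -1.16790712, -2.22778683])}
{'fov_y': 43.71482565453389, 'cx': 281.2501332732937, 'cy': 208.29128395576524, 'dist': array([-0.14594117,  0.        ,  0.        ,  0.        ,  0.        ]), 'position': array([ 210.71855684,  165.19329283, 1369.92052616]), 'attitude': array([ 0.17830461, -0.16651309, -1.4901421 ])}
{'fov_y': 67.29644077934715, 'cx': 282.882800048678, 'cy': 212.2826954058499, 'dist': array([-0.07549988,  0.        ,  0.        ,  0.        ,  0.        ]), 'tool_from_camera': array([[-5.96990482e-04,  9.48629022e-01,  3.16389983e-01,
         8.11225214e+01],
       [ 9.99999756e-01,  6.81454067e-04, -1.56315851e-04,
        -8.58321062e-01],
       [-3.63890994e-04,  3.16389813e-01, -9.48629197e-01,
        -1.47050253e+02],
       [ 0.00000000e+00,  0.00000000e+00,  0.00000000e+00,
         1.00000000e+00]])}
```

View pics/scene0.png

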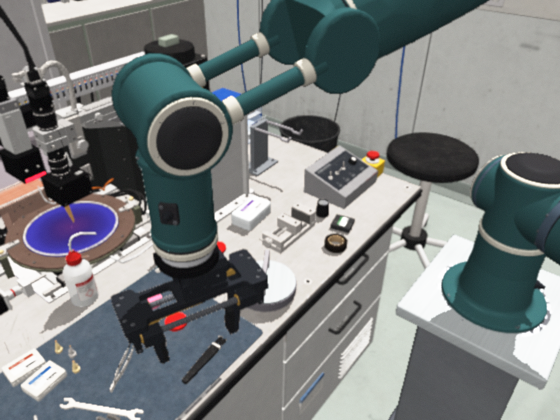

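View pics/top0.png

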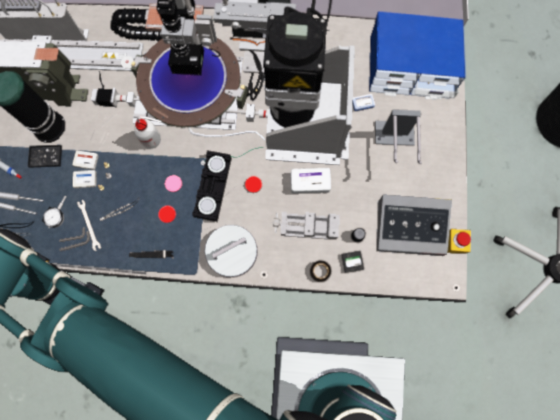

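View pics/wrist0.png

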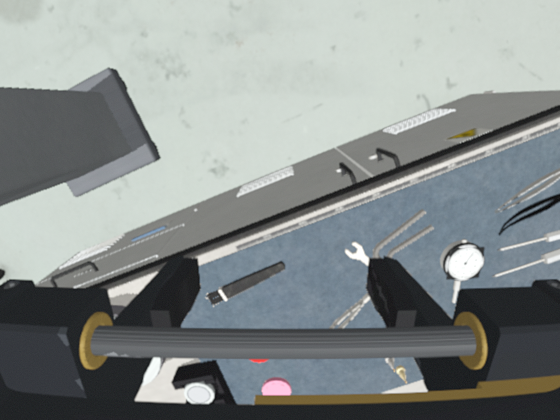

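The top view shows the covered dish at about (231,250), the tray at (212,186) with windows at both ends, and the stand at (400,130) with its prongs pointing down in the image. I'll write helpers and zoom in.

```bash
cat > h.py <<'E'
from plant import robot, vision, ticket, monitor
import cv2,numpy as np
from scipy.spatial.transform import Rotation as R
def K(c):
    h=c["frame"].shape[0]; f=h/2/np.tan(np.radians(c["fov_y"]/2))
    return np.array([[f,0,c["cx"]],[0,f,c["cy"]],[0,0,1]])
def pose(c,tp=None):
    """R,t world from cv camera"""
    F=np.diag([1,-1,-1])
    if "position" in c: return R.from_rotvec(c["attitude"]).as_matrix()@F, np.array(c["position"])
    T=c["tool_from_camera"]; p,r=tp; Rt=R.from_rotvec(r).as_matrix()
    return Rt@T[:3,:3]@F, Rt@T[:3,3]+p
def cam(n,name=None):
    tp=(np.array(monitor.get_tcp_pos()),np.array(monitor.get_tcp_rot()))
    c=vision.camera(n); c["Rt"]=pose(c,tp); c["K"]=K(c)
    if name: cv2.imwrite(f"pics/{name}.png",c["frame"][:,:,::-1])
    return c
def ray(c,uv):
    u=cv2.undistortPoints(np.array(uv,float).reshape(-1,1,2),c["K"],c["dist"]).reshape(-1,2)
    Rm,t=c["Rt"]; return t,(Rm@np.c_[u,np.ones(len(u))].T).T
def onplane(c,uv,z):
    t,d=ray(c,uv); return t+d*((z-t[2])/d[:,2])[:,None]
def proj(c,P):
    Rm,t=c["Rt"]; q=(np.array(P,float).reshape(-1,3)-t)@Rm
    return cv2.projectPoints(q,np.zeros(3),np.zeros(3),c["K"],c["dist"])[0].reshape(-1,2)
def down(yaw):
    """tool z down, tool y (jaw) at angle yaw in world xy"""
    y=np.array([np.cos(yaw),np.sin(yaw),0]); z=np.array([0,0,-1.]); x=np.cross(y,z)
    return R.from_matrix(np.c_[x,y,z]).as_rotvec()
E
python3 - <<'E'
from h import *
c=cam("top")
f=c["frame"][:,:,::-1]
cv2.imwrite("pics/topL.png",cv2.resize(f[130:290,130:330],None,fx=4,fy=3.75/0.9375,interpolation=cv2.INTER_CUBIC)[:600])
cv2.imwrite("pics/topR.png",cv2.resize(f[90:240,330:480],None,fx=4,fy=4,interpolation=cv2.INTER_CUBIC))
for n,p,z in [("w a",(217,163),32),("w b",(207,207),32),("cover",(231,250),38),("stand",(398,125),149),("pt",(394,162),145),("loupe",(358,235),40)]:
    print(n,onplane(c,p,z))
# scale rectified top image at z=33 for x 350..650,y..
E
```

```text
w a [[623.18555424 367.63284739  32.        ]]
w b [[500.82553924 381.57906063  32.        ]]
cover [[391.41587907 307.1289712   38.        ]]
stand [[720.82720754 -91.54434074 149.        ]]
pt [[623.76799662 -84.00388714 145.        ]]
loupe [[454.12672562 -16.45898294  40.        ]]
```

View pics/topL.png

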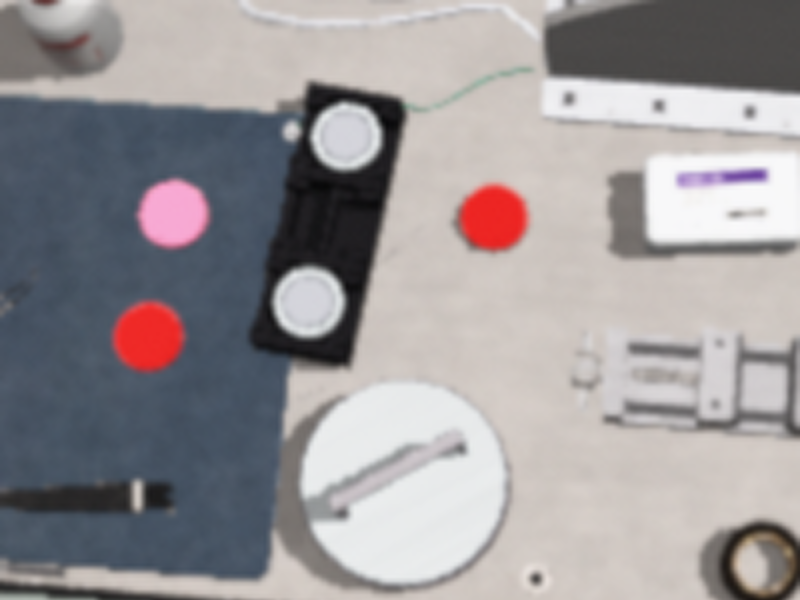

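View pics/topR.png

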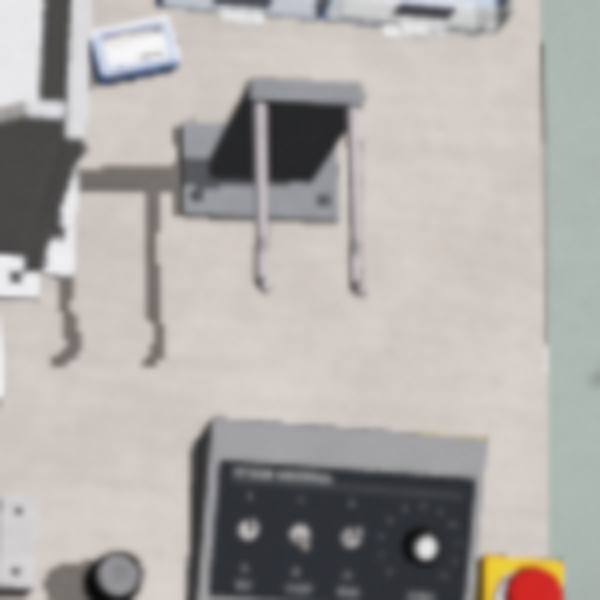

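```bash
python3 - <<'E'
from h import *
Rt=R.from_rotvec(monitor.get_tcp_rot()).as_matrix(); print(Rt.round(2))
q0=monitor.get_joint_pos()
for yaw in np.radians([0,45,90,135,180,225,270,315]):
    q=robot.inverse_kinematics([540,370,330],down(yaw)); print(np.degrees(yaw),None if q is None else np.round(q,2))
E
```

```text
[[-0.93  0.38 -0.  ]
 [ 0.38  0.93 -0.  ]
 [ 0.   -0.   -1.  ]]
0.0 [ 0.56  0.19  1.53 -0.    1.42  0.56]
45.0 [ 0.56  0.19  1.53 -0.    1.42 -0.22]
90.0 [ 0.56  0.19  1.53 -0.    1.42 -1.01]
135.0 [ 0.56  0.19  1.53  0.    1.42 -1.79]
180.0 None
225.0 None
270.0 [ 0.56  0.19  1.53 -0.    1.42  2.13]
315.0 [ 0.56  0.19  1.53 -0.    1.42  1.35]
```

```bash
python3 - <<'E'
from h import *
robot.move_to([545,370,330],down(np.pi/2)); 
robot.grip(0)
cam("wrist","w1"); print(monitor.get_time_s(),monitor.get_grip_width(),monitor.get_tcp_pos())
cam("scene","s1")
E
```

```text
3.025 0.2699009360479242 [544.98200155 370.00527182 330.01521797]
```

View pics/w1.png

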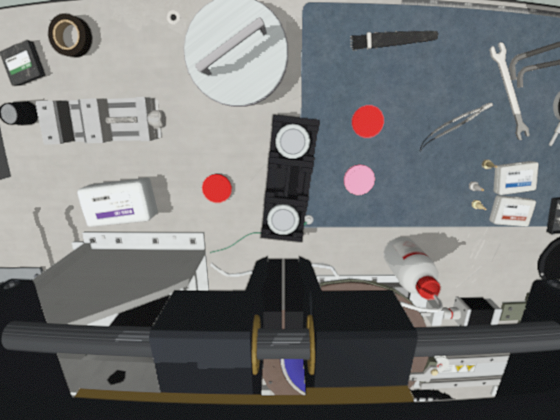

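View pics/s1.png

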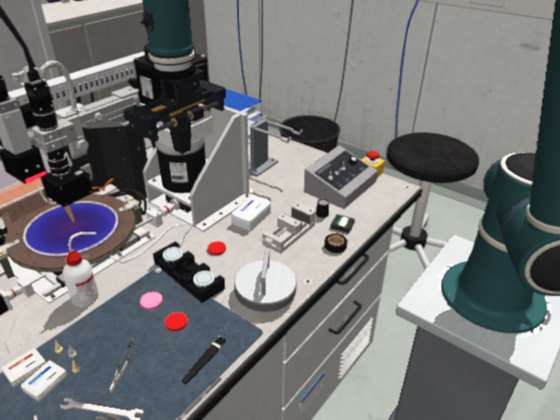

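```bash
python3 - <<'E'
import cv2,numpy as np
a=cv2.imread("pics/w1.png")[110:245,220:360]; b=cv2.imread("pics/s1.png")[235:305,140:235]
cv2.imwrite("pics/z1.png",cv2.convertScaleAbs(cv2.resize(a,None,fx=4,fy=4,interpolation=cv2.INTER_CUBIC),alpha=2.2))
cv2.imwrite("pics/z2.png",cv2.convertScaleAbs(cv2.resize(b,None,fx=8,fy=8,interpolation=cv2.INTER_CUBIC),alpha=2.2))
f=cv2.imread("pics/w1.png")[235:345,210:360]
cv2.imwrite("pics/z3.png",cv2.convertScaleAbs(cv2.resize(f,None,fx=5,fy=5,interpolation=cv2.INTER_CUBIC),alpha=2.))
E
```

```text
(no output)
```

View pics/z1.png

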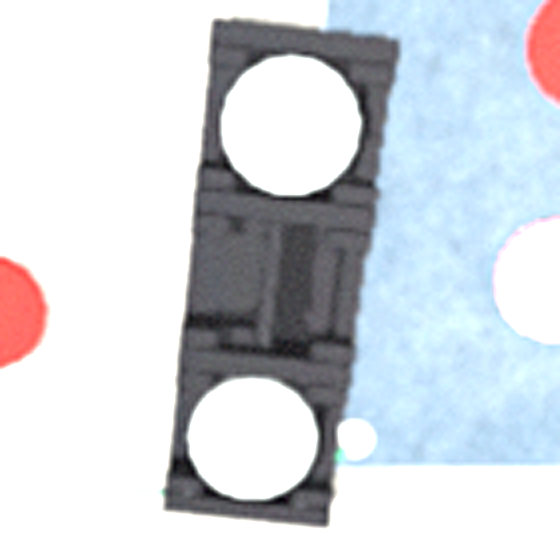

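View pics/z2.png

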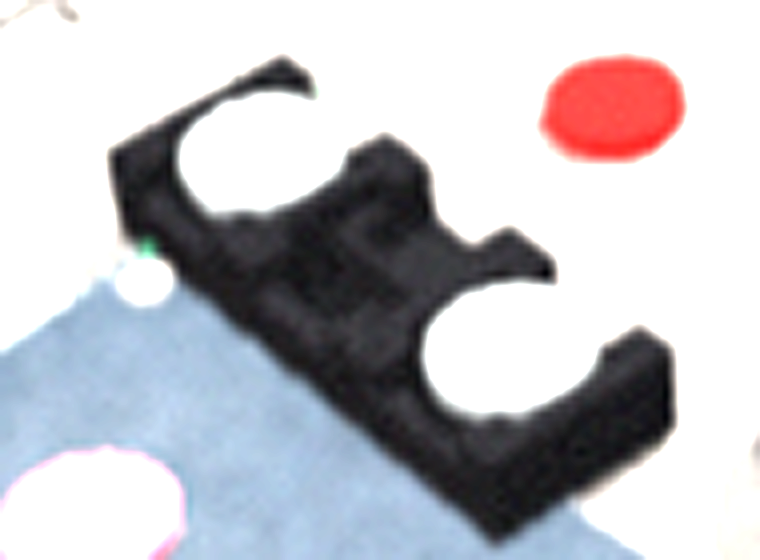

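View pics/z3.png

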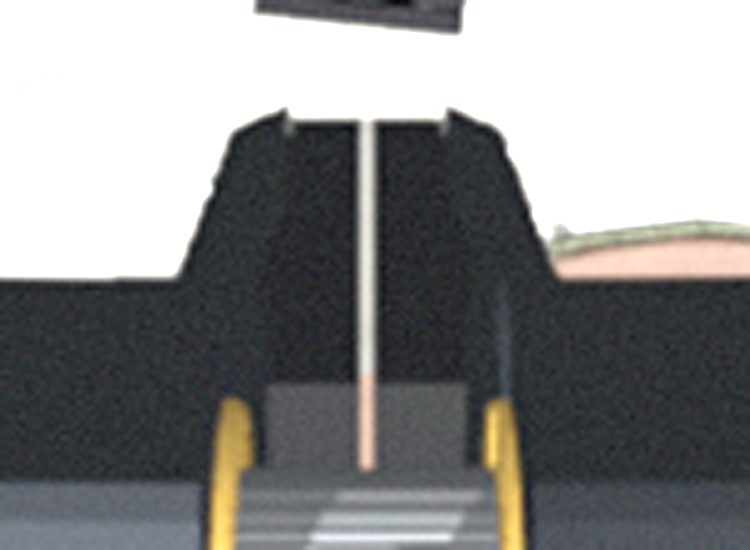

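The fingers are shut, and the tips are about 27 mm across. The tray's notches open toward world −y, so the tray's back (+x) is about world +y; the middle pocket is empty and windows lie in the two end pockets. Next I'll measure everything in both views.

```bash
cat > meas.py <<'E'
from h import *
def blobs(c,mask,amin=60):
    cs,_=cv2.findContours(mask.astype(np.uint8)*255,cv2.RETR_EXTERNAL,cv2.CHAIN_APPROX_NONE)
    return [k for k in cs if cv2.contourArea(k)>amin]
def windows(c,roi_c,z=32.5,rad=70):
    """white/gray discs near roi_c(world) ; returns centres by circle fit on plane z"""
    g=c["frame"].astype(int); m=(g.min(2)>120)&(g.max(2)-g.min(2)<40)
    out=[]
    for k in blobs(c,m,100):
        P=onplane(c,k.reshape(-1,2),z)[:,:2]
        (x,y),r=cv2.minEnclosingCircle(P.astype(np.float32))
        A=cv2.contourArea(P.astype(np.float32).reshape(-1,1,2))
        if 19<r<27 and A>0.75*np.pi*r*r: out.append((x,y,r))
    return out
E
python3 - <<'E'
from meas import *
for n in("top","wrist"):
    c=cam(n)
    print(n,[np.round(w,1) for w in windows(c,None)])
    g=c["frame"].astype(int); m=(g.min(2)>150)&(g.max(2)-g.min(2)<25)
    cv2.imwrite(f"pics/m_{n}.png",m.astype(np.uint8)*255)
E
```

```text
top []
wrist [array([623.1, 368.3,  23.9]), array([508.1, 381.5,  23.7])]
```

View pics/m_wrist.png

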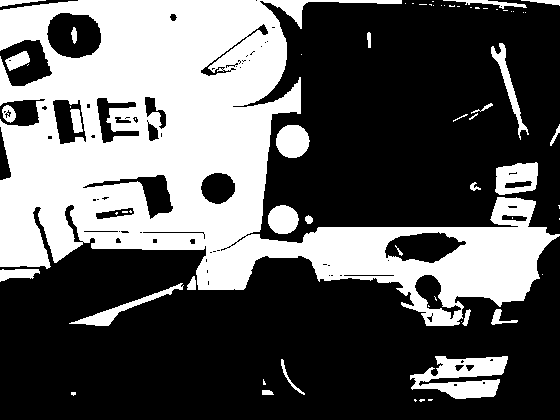

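```bash
python3 - <<'E'
import cv2
a=cv2.imread("pics/w1.png")[0:110,175:300]
cv2.imwrite("pics/z4.png",cv2.resize(a,None,fx=6,fy=5.4,interpolation=cv2.INTER_CUBIC))
E
```

```text
(no output)
```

View pics/z4.png

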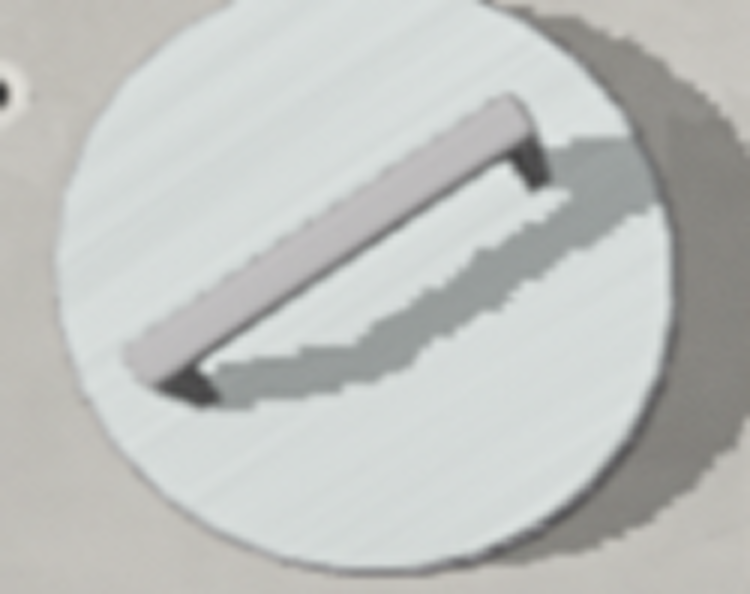

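```bash
python3 - <<'E'
from meas import *
c=cam("wrist")
e=onplane(c,[[175+138/6,367/5.4],[175+517/6,112/5.4]],88)
print(e, np.linalg.norm(e[1]-e[0]), e.mean(0), np.degrees(np.arctan2(*(e[1]-e[0])[[1,0]])))
# stand tips from top view, z=145+..; prongs
c=cam("top")
uv=np.array([[330+263/4,90+290/4],[330+358/4,90+293/4],[330+258/4,90+100/4],[330+352/4,90+105/4]])
print(onplane(c,uv,150))
E
```

```text
[[418.23145869 271.22966801  88.        ]
 [369.38902633 344.793702    88.        ]] 88.30204015774287 [393.81024251 308.011685    88.        ] 123.5819516799345
[[ 621.14114187  -87.36381729  150.        ]
 [ 624.00469697 -146.73991455  150.        ]
 [ 746.72100727  -82.03970473  150.        ]
 [ 748.62351657 -142.25573495  150.        ]]
```

```bash
python3 - <<'E'
from meas import *
robot.move_to([394,308,220],down(np.radians(33.6))); robot.grip(45)
c=cam("wrist","w2"); print(monitor.get_time_s(),monitor.get_joint_pos())
E
```

```text
5.0917 [ 6.13733613e-01 -5.70893869e-02  1.99157980e+00  3.51950200e-05
  1.20713032e+00  2.72090576e-02]
```

View pics/w2.png

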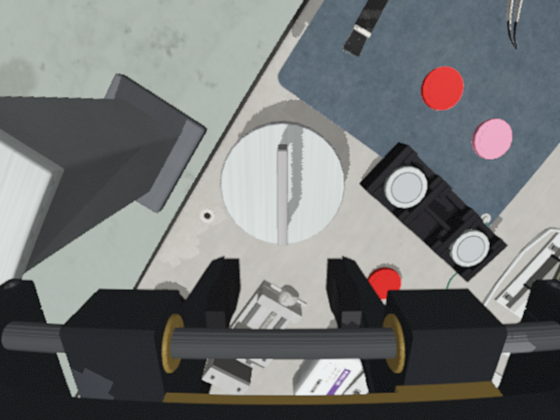

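```bash
python3 - <<'E'
import cv2
a=cv2.imread("pics/w2.png")[120:250,215:350]
cv2.imwrite("pics/z5.png",cv2.resize(a,None,fx=4.5,fy=4.5,interpolation=cv2.INTER_CUBIC))
E
```

```text
(no output)
```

View pics/z5.png

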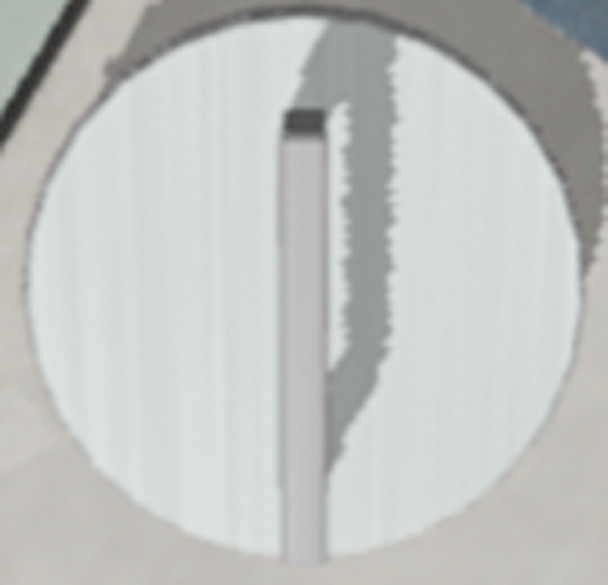

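```bash
python3 - <<'E'
from meas import *
c=cam("wrist")
o=np.array([214.5,119.5])
e=onplane(c,np.array([[304,136],[305,563]])/4.5+o,88)
print(e, np.linalg.norm(e[1]-e[0]), e.mean(0), np.degrees(np.arctan2(*(e[1]-e[0])[[1,0]])))
q=onplane(c,np.array([[25,285],[582,285],[304,12],[304,557]])/4.5+o,38)
print(q[:2].mean(0),q[2:].mean(0),np.linalg.norm(q[1]-q[0]),np.linalg.norm(q[3]-q[2]))
E
```

```text
[[368.1406072  345.73391439  88.        ]
 [418.43367524 270.20698483  88.        ]] 90.73979160886029 [393.28714122 307.97044961  88.        ] -56.34051928590338
[390.7462021  311.19618219  38.        ] [392.96922661 308.05844574  38.        ] 132.41892920570024 133.04355719331502
```

```bash
python3 - <<'E'
from meas import *
robot.move_to([470,-100,300],down(np.radians(2))); 
robot.move_to([560,-115,300],down(np.radians(2))); 
c=cam("wrist","w3"); print(monitor.get_time_s(),monitor.get_joint_pos())
cam("top","t3")
E
```

```text
7.2 [-2.44357864e-01  3.70180513e-02  1.75213481e+00  6.95610447e-05
  1.35469382e+00 -2.81028352e-01]
```

View pics/w3.png

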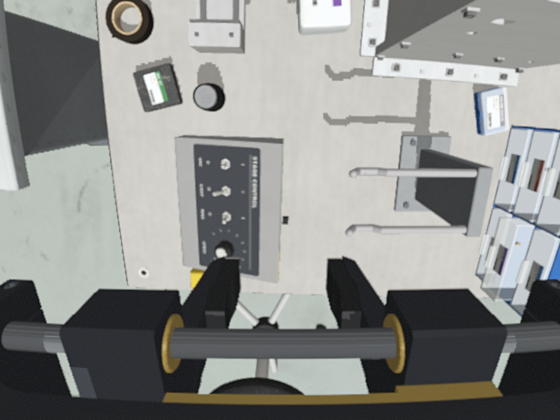

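```bash
python3 - <<'E'
import cv2
a=cv2.imread("pics/w3.png")[155:250,340:495]
cv2.imwrite("pics/z6.png",cv2.resize(a,None,fx=5,fy=5,interpolation=cv2.INTER_CUBIC))
E
```

```text
(no output)
```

View pics/z6.png

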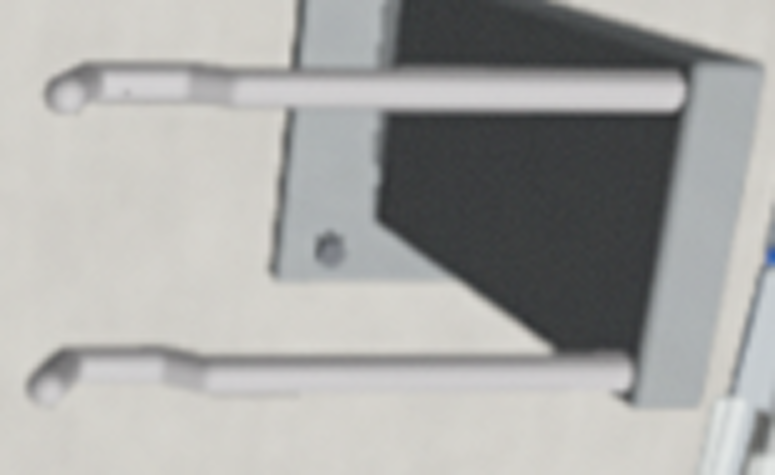

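```bash
python3 - <<'E'
from meas import *
c=cam("wrist")
o=np.array([339.5,154.5])
f=lambda uv,z:onplane(c,np.array(uv)/5+o,z)[:,:2]
a=f([[97,84],[193,84]],140);b=f([[75,368],[165,368]],140)
print("dipU",a,np.linalg.norm(a[1]-a[0]),"dipL",b,np.linalg.norm(b[1]-b[0]))
ca,cb=a.mean(0),b.mean(0); print("rest",(ca+cb)/2,"sep",np.linalg.norm(ca-cb),"ang",np.degrees(np.arctan2(*(ca-cb)[::-1]))-90)
p=f([[400,91],[660,91],[300,377],[600,372]],143)
print(p)
t=f([[693,62],[635,405],[763,65],[697,407]],149); print("post",t,np.linalg.norm(t[0]-t[1]),np.linalg.norm(t[0]-t[2]))
print("post ang",np.degrees(np.arctan2(*(t[0]-t[1])[::-1]))-90)
E
```

```text
dipU [[634.19389707 -89.60734262]
 [653.34973034 -88.81296171]] 19.172297444963146 dipL [[ 636.20076831 -149.62163991]
 [ 655.21741255 -148.97347065]] 19.027687235563416
rest [ 644.74045207 -119.25385372] sep 60.11862485576246 ang 1.846632376654398
[[ 694.12913097  -87.85283768]
 [ 748.00087101  -85.34147687]
 [ 683.10506689 -148.88926746]
 [ 748.19359864 -145.68570705]]
post [[ 749.83735548  -78.26310444]
 [ 753.81155483 -150.58882481]
 [ 764.6505642   -78.09554982]
 [ 767.77518434 -150.64851717]] 72.4348264787996 14.814156306450231
post ang 3.1451617623287547
```

```bash
python3 - <<'E'
from meas import *
ya=down(np.radians(33.7))
robot.move_to([470,-60,280],down(np.radians(10)))
robot.move_to([393.1,308,200],ya)
robot.move_l([393.1,308,66],ya,rate=120,force_limit=15)
print(monitor.get_tcp_pos(),monitor.get_force())
robot.grip(0,45); print(monitor.get_grip_width())
print(robot.move_l([393.1,308,120],ya,rate=60), monitor.get_force(),monitor.get_grip_width())
robot.move_l([393.1,308,215],ya,rate=150)
cam("wrist","w4");cam("scene","s4"); print(monitor.get_time_s(),monitor.get_force())
E
```

```text
[393.78949027 308.43119772  66.81888726] [ 0.14445806  0.93413068 -0.75206488]
8.926022011231286
False [-0.16984854  0.02598603 -2.36706213] 8.998730609559413
13.0833 [ 0.56480852  0.15144549 -1.87592637]
```

View pics/w4.png

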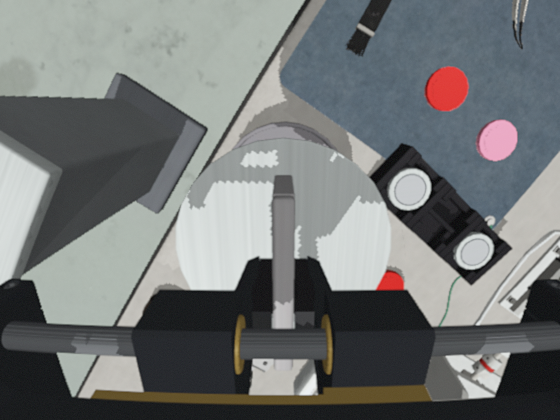

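View pics/s4.png

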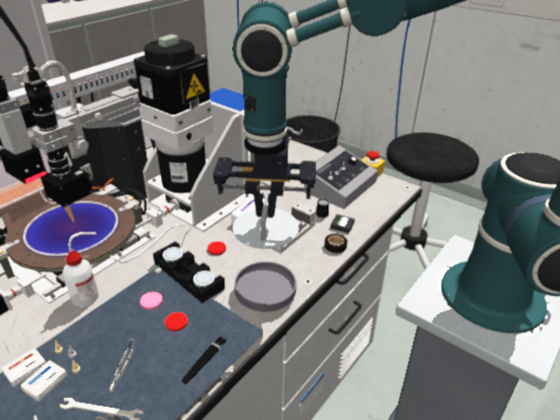

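```bash
cat > stand.py <<'E'
from meas import *
REST=np.array([644.8,-119.0]); SA=np.radians(2.4); SX=np.array([np.cos(SA),np.sin(SA)])
YS=down(SA)
def sp(x,z): return [*(REST+x*SX),z]
E
python3 - <<'E'
from stand import *
robot.move_to([455,60,225],down(np.radians(16)))
robot.move_to(sp(-115,200),YS)
robot.move_l(sp(-115,149),rate=100)
print(monitor.get_time_s(),monitor.get_tcp_pos(),monitor.get_grip_width(),monitor.get_force())
cam("wrist","w5");cam("scene","s5")
E
```

```text
15.5583 [ 530.07627229 -123.49884422  149.23575471] 9.016693553329418 [-0.67316854 -0.08738124 -2.348136  ]
```

View pics/w5.png

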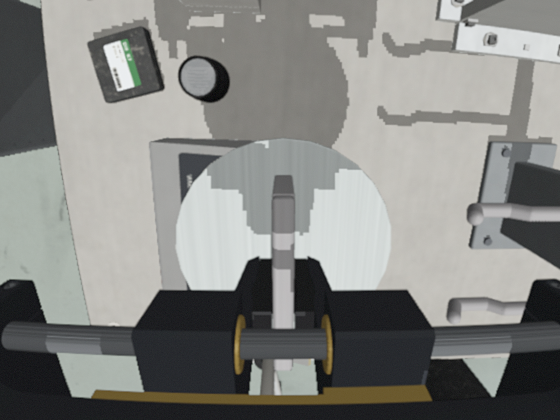

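View pics/s5.png

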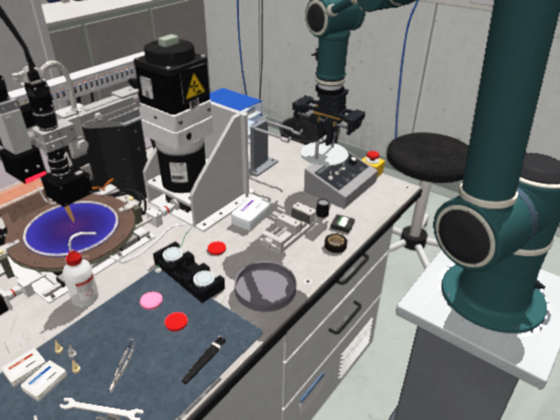

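The cover is held level with the same picture as after lifting, and it's in front of the prongs. I'll bring it in.

```bash
python3 - <<'E'
from stand import *
print(robot.move_l(sp(0,149),rate=70,force_limit=15),monitor.get_tcp_pos(),monitor.get_grip_width(),monitor.get_force())
cam("wrist","w6")
E
```

```text
False [ 644.42742955 -119.0053592   148.99868313] 8.655264001548307 [-0.13552037  0.2314245  -1.64191195]
```

View pics/w6.png

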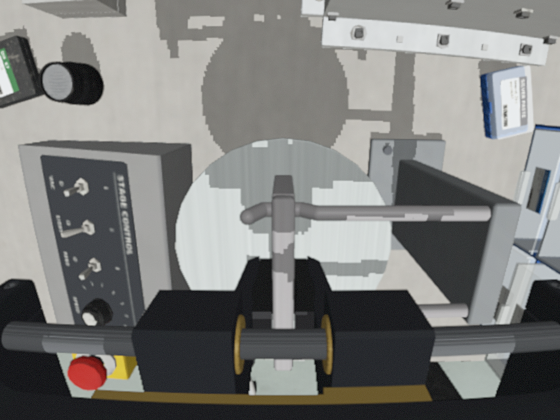

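```bash
python3 - <<'E'
from stand import *
print(robot.move_l(sp(0,124),rate=40,force_limit=4),monitor.get_tcp_pos(),monitor.get_force())
robot.grip(30)
print(monitor.get_tcp_pos(),monitor.get_force())
robot.move_l(sp(0,230),rate=120)
cam("wrist","w7");cam("scene","s7");print(monitor.get_time_s())
E
```

```text
True [ 644.44768538 -118.92034349  127.0164549 ] [-0.65757852  0.40553435  5.1142727 ]
[ 643.28362102 -118.64865326  125.47893249] [-0.30868049  0.45157761  0.07974327]
19.65
```

View pics/w7.png

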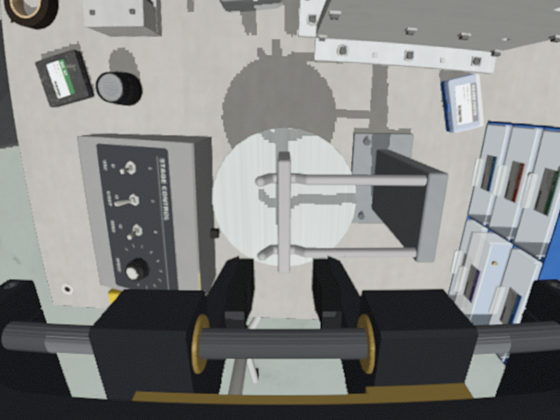

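View pics/s7.png

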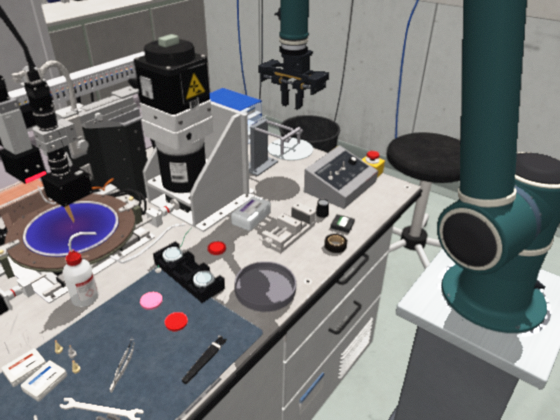

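Cover hung with its bar lying level in the dips. Next I'll check reachability of the tilted grasps and take a closer look at the tray.

```bash
cat > tray.py <<'E'
from stand import *
A=np.array([623.1,368.3]);B=np.array([508.1,381.5])
ty=(B-A)/np.linalg.norm(B-A); TX=np.array([ty[1],-ty[0]]); TY=ty
TA=np.arctan2(TX[1],TX[0])
def tilt(e,X=TX,s=1):
    z=np.array([np.cos(e)*X[0],np.cos(e)*X[1],-np.sin(e)]); y=s*np.array([np.sin(e)*X[0],np.sin(e)*X[1],np.cos(e)])
    return R.from_matrix(np.c_[np.cross(y,z),y,z]).as_rotvec()
E
python3 - <<'E'
from tray import *
print(np.degrees(TA),TX)
for P in(A,B):
  for s in(1,-1):
    for e in(50,57,62,65,70,90):
      r=tilt(np.radians(e),s=s)
      q=[robot.inverse_kinematics([*(P-np.array(TX)*d),28+h],r) for d,h in((0,0),(30,60),(0,150))]
      print(P,s,e,[None if a is None else np.round(a,2).tolist() for a in q])
E
```

```text
83.45209693149624 [0.11403387 0.99347686]
[623.1 368.3] 1 50 [[0.21, 0.48, 1.92, 1.03, 0.79, -2.02], [0.16, 0.37, 1.93, 0.94, 0.87, -1.94], [0.21, 0.28, 1.86, 0.85, 0.95, -1.75]]
[623.1 368.3] 1 57 [[0.26, 0.46, 1.89, 0.83, 0.75, -1.81], [0.21, 0.36, 1.9, 0.76, 0.84, -1.75], [0.26, 0.27, 1.82, 0.68, 0.94, -1.58]]
[623.1 368.3] 1 62 [[0.29, 0.45, 1.86, 0.69, 0.75, -1.66], [0.25, 0.35, 1.87, 0.63, 0.84, -1.62], [0.29, 0.28, 1.78, 0.56, 0.95, -1.46]]
[623.1 368.3] 1 65 [[0.32, 0.45, 1.84, 0.6, 0.75, -1.56], [0.27, 0.35, 1.85, 0.55, 0.84, -1.53], [0.32, 0.28, 1.76, 0.48, 0.97, -1.39]]
[623.1 368.3] 1 70 [[0.36, 0.46, 1.81, 0.46, 0.77, -1.42], [0.31, 0.36, 1.82, 0.42, 0.86, -1.4], [0.36, 0.29, 1.72, 0.37, 1.0, -1.28]]
[623.1 368.3] 1 90 [[0.5, 0.53, 1.65, -0.0, 0.96, -0.96], [0.46, 0.44, 1.66, -0.0, 1.04, -0.99], [0.5, 0.39, 1.55, -0.0, 1.2, -0.96]]
[623.1 368.3] -1 50 [[0.21, 0.48, 1.92, 1.03, 0.79, 1.12], [0.16, 0.37, 1.93, 0.94, 0.87, 1.2], [0.21, 0.28, 1.86, 0.85, 0.95, 1.4]]
[623.1 368.3] -1 57 [[0.26, 0.46, 1.89, 0.83, 0.75, 1.33], [0.21, 0.36, 1.9, 0.76, 0.84, 1.39], [0.26, 0.27, 1
[... 1455 characters left out ...]
], [0.28, 0.09, 2.09, 0.88, 0.88, 1.41]]
[508.1 381.5] -1 57 [[0.34, 0.3, 2.12, 0.92, 0.66, 1.29], [0.28, 0.18, 2.13, 0.81, 0.77, 1.39], [0.34, 0.09, 2.04, 0.69, 0.87, 1.6]]
[508.1 381.5] -1 62 [[0.38, 0.3, 2.09, 0.75, 0.65, 1.48], [0.33, 0.18, 2.09, 0.66, 0.76, 1.55], [0.38, 0.09, 2.0, 0.56, 0.89, 1.74]]
[508.1 381.5] -1 65 [[0.41, 0.3, 2.07, 0.65, 0.65, 1.59], [0.36, 0.18, 2.07, 0.58, 0.76, 1.65], [0.41, 0.1, 1.98, 0.49, 0.9, 1.82]]
[508.1 381.5] -1 70 [[0.45, 0.3, 2.03, 0.48, 0.67, 1.77], [0.4, 0.19, 2.04, 0.43, 0.78, 1.8], [0.45, 0.12, 1.93, 0.37, 0.93, 1.94]]
[508.1 381.5] -1 90 [[0.6, 0.39, 1.86, 0.0, 0.89, 2.29], [0.57, 0.29, 1.87, 0.0, 0.98, 2.25], [0.6, 0.23, 1.76, 0.0, 1.15, 2.29]]
```

```bash
python3 - <<'E'
from tray import *
robot.move_l(sp(-110,250),rate=200)
robot.move_to([470,-40,290],down(np.radians(40)))
robot.move_to([440,250,290],down(TA))
robot.move_to([*((A+B)/2),210],down(TA)); robot.grip(0)
for n in("wrist",):
    c=cam(n,"w8"); print([np.round(w,1) for w in windows(c,None)])
print(monitor.get_time_s())
E
```

```text
[array([623.2, 368.2,  23.9]), array([507.9, 381.7,  23.6])]
23.475
```

View pics/w8.png

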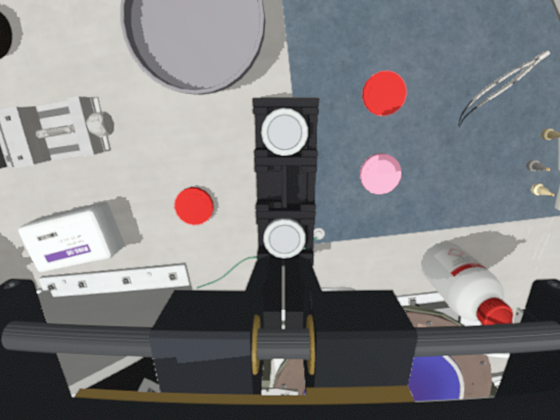

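```bash
python3 - <<'E'
from tray import *
p=A+21.5*TX; r=down(TA)
robot.move_to([*p,70],r)
print(robot.move_l([*p,24.5],r,rate=40,force_limit=25),monitor.get_tcp_pos(),monitor.get_force())
robot.move_l([*p,60],r,rate=80)
robot.move_l([*(p+0*TX),110],r,rate=150)
robot.move_l([*((A+B)/2),210],r,rate=150)
c=cam("wrist","w9"); cam("scene","s9");print(monitor.get_time_s())
E
python3 - <<'E'
import cv2,numpy as np
a=cv2.imread("pics/w9.png")[90:270,230:340]; b=cv2.imread("pics/s9.png")[225:305,140:235]
a=cv2.resize(a,None,fx=3,fy=3,interpolation=cv2.INTER_CUBIC);b=cv2.resize(b,(int(95*4.7),540*470//540),interpolation=cv2.INTER_CUBIC)
o=np.zeros((540,800,3),np.uint8);o[:,:330]=a;o[:b.shape[0],335:335+b.shape[1]]=b
cv2.imwrite("pics/z9.png",cv2.convertScaleAbs(o,alpha=1.5))
E
```

```text
False [625.60817635 391.30075937  25.51788643] [-2.25665583  4.31727361  3.61064548]
27.5333
```

View pics/z9.png

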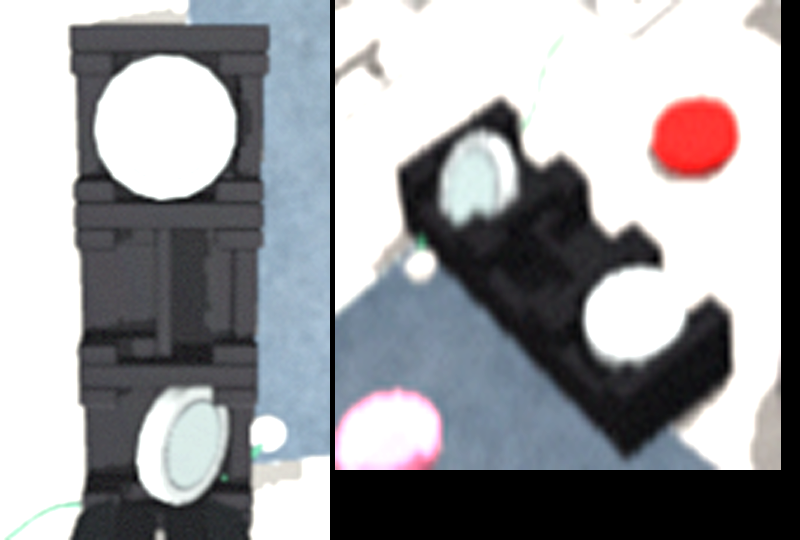

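Window A has tipped and stays up. I'll press B as well.

```bash
python3 - <<'E'
from tray import *
p=B+21.5*TX; r=down(TA)
robot.move_to([*p,70],r)
print(robot.move_l([*p,24.5],r,rate=40,force_limit=25),monitor.get_tcp_pos(),monitor.get_force())
robot.move_l([*p,60],r,rate=80)
robot.move_l([*p,110],r,rate=150)
robot.move_to([*((A+B)/2-40*TY),250],r)
c=cam("wrist","w10"); cam("scene","s10");cam("top","t10");print(monitor.get_time_s())
E
python3 - <<'E'
import cv2,numpy as np
a=cv2.imread("pics/w10.png")[40:280,220:370]; b=cv2.imread("pics/s10.png")[225:305,140:235]
a=cv2.resize(a,(150*540//240,540),interpolation=cv2.INTER_CUBIC);b=cv2.resize(b,(440,370),interpolation=cv2.INTER_CUBIC)
o=np.zeros((540,800,3),np.uint8);o[:,:a.shape[1]]=a;o[:b.shape[0],345:345+b.shape[1]]=b
cv2.imwrite("pics/z10.png",cv2.convertScaleAbs(o,alpha=1.5))
E
```

```text
False [510.75744165 404.54782595  25.5223607 ] [-3.07051679  4.39545282  4.69820906]
31.4333
```

View pics/z10.png

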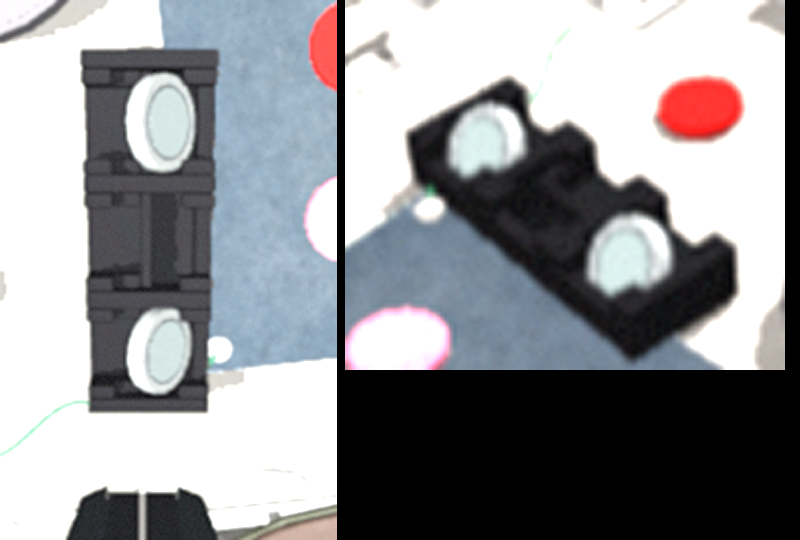

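View pics/w10.png

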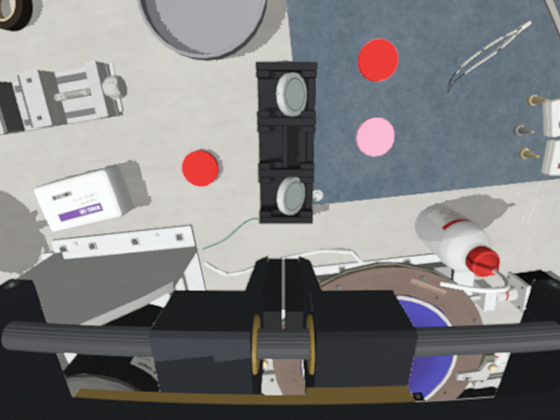

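```bash
python3 - <<'E'
from tray import *
c=cam("wrist"); img=cv2.resize(c["frame"][:,:,::-1][40:280,220:370],None,fx=2.5*1.0,fy=2.5,interpolation=cv2.INTER_CUBIC)
t=np.radians(50)
d=np.array([np.cos(t),0,-np.sin(t)]);n=np.array([np.sin(t),0,np.cos(t)]);y=np.array([0,1,0])
for P in(A,B):
    M=np.c_[np.r_[TX,0],np.r_[TY,0],[0,0,1]]
    C0=np.array([-10.7,0,39.5])+23*d
    for C,col in((C0,(0,0,255)),(C0+8*n,(255,0,0))):
        pts=np.array([C+23*(np.cos(a)*d+np.sin(a)*y) for a in np.linspace(0,2*np.pi,24)])
        uv=proj(c,np.r_[P,0]+pts@M.T)
        for u in uv: cv2.circle(img,tuple(int(v) for v in (u-[220,40])*2.5+1),1,col,-1)
cv2.imwrite("pics/z11.png",img)
E
```

```text
(no output)
```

View pics/z11.png

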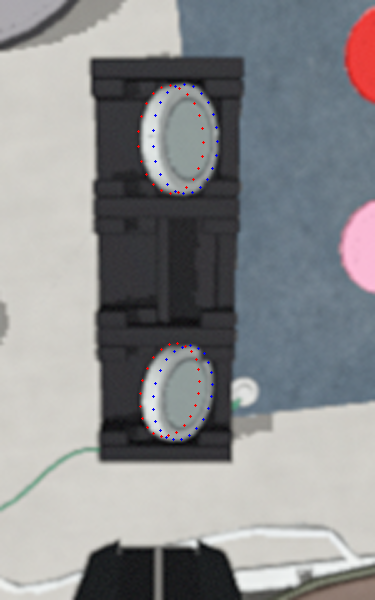

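```bash
cat > grasp.py <<'E'
from tray import *
M=np.c_[np.r_[TX,0],np.r_[TY,0],[0,0,1.]]
def frame(e,phi,X=TX):
    Y=np.array([-X[1],X[0]]); M=np.c_[np.r_[X,0],np.r_[Y,0],[0,0,1.]]
    n=np.array([np.sin(e),0,np.cos(e)]); d=np.array([np.cos(e),0,-np.sin(e)])
    z=np.cos(phi)*d-np.sin(phi)*np.array([0,1,0]); n=M@n; z=M@z
    return n,z,R.from_matrix(np.c_[np.cross(n,z),n,z]).as_rotvec()
def gpose(P,e,phi,depth=15):
    n5,z5,_=frame(np.radians(50),np.radians(phi)); n,z,r=frame(np.radians(e),np.radians(phi))
    t=np.radians(50); C=np.array([-10.7,0,39.5])+23*np.array([np.cos(t),0,-np.sin(t)])
    C=np.r_[P,0]+M@C+4*n5
    return C-23*z5+depth*z, z, n, r
E
python3 - <<'E'
from grasp import *
g,z,n,r=gpose(B,57,-10)
print(g,z,n)
pre=g-32*z; up=pre+[0,0,90]
for p in(g,pre,up): print(robot.inverse_kinematics(p,r) is not None, p)
robot.grip(24)
robot.move_to(up,r)
robot.move_l(pre,r,rate=150,force_limit=15)
c=cam("wrist","w12")
print(robot.move_l(g,r,rate=60,force_limit=6),monitor.get_tcp_pos(),monitor.get_force(),monitor.get_time_s())
c=cam("wrist","w13")
E
```

```text
[509.55244988 381.97170136  29.41453874] [-0.1113517   0.55266774 -0.82592928] [0.09563685 0.8331998  0.54463904]
True [509.55244988 381.97170136  29.41453874]
True [513.11570433 364.28633379  55.84427562]
True [513.11570433 364.28633379 145.84427562]
False [509.38160069 382.09663026  29.07127531] [-0.57916961 -0.0661614   0.46273296] 34.2083
```

View pics/w12.png

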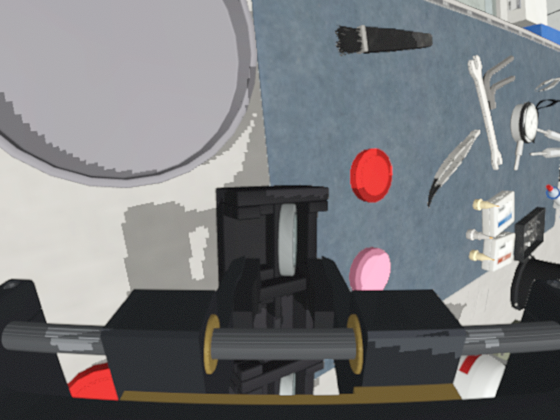

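View pics/w13.png

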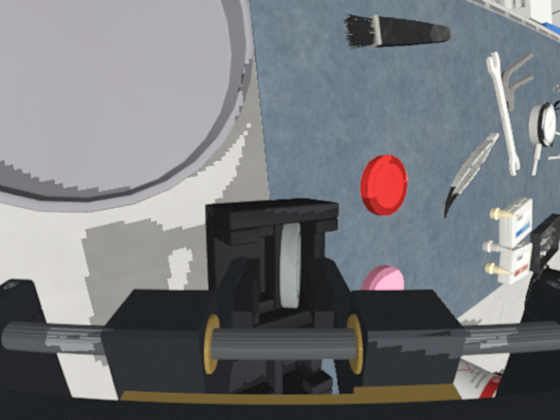

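The disc sits between the fingers with no contact. I'll grip and pull out.

```bash
python3 - <<'E'
from grasp import *
g,z,n,r=gpose(B,57,-10)
robot.grip(0,30); print(monitor.get_grip_width(),monitor.get_force())
print(robot.move_l(g-30*z,r,rate=60),monitor.get_force(),monitor.get_grip_width())
robot.move_l(g-30*z+[0,0,110],r,rate=150)
c=cam("wrist","w14");cam("top","t14");cam("scene","s14");print(monitor.get_grip_width(),monitor.get_time_s())
E
```

```text
8.375126986034001 [-0.86113543  5.89139565  3.82959792]
False [-1.304741    0.28541463 -0.49798633] 7.627326242817565
7.488941849315529 36.3333
```

View pics/w14.png

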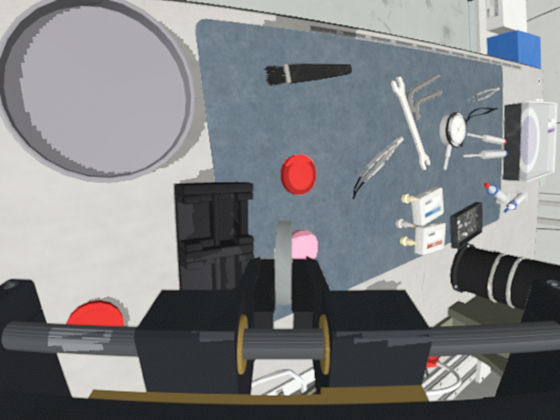

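View pics/t14.png

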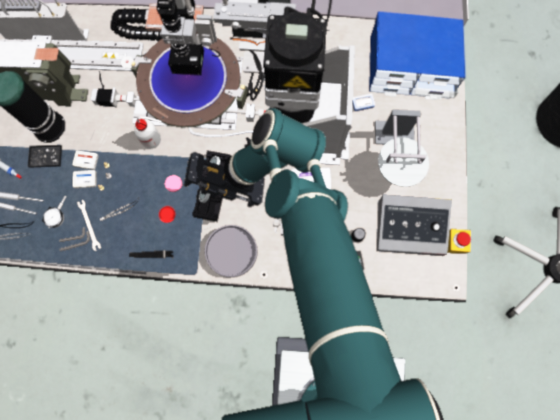

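```bash
python3 - <<'E'
import cv2,numpy as np
t=cv2.imread("pics/t14.png"); w=cv2.imread("pics/w14.png")
print(t[250,195:265].tolist()[::3]); print(w[90,0:215].tolist()[::7])
h=cv2.cvtColor(t,cv2.COLOR_BGR2HSV); print(h[250,225],h[270,270])
cv2.imwrite("pics/z12.png",cv2.resize(t[215:285,190:270],None,fx=8,fy=8,interpolation=cv2.INTER_CUBIC))
E
```

```text
[[118, 100, 86], [129, 113, 101], [133, 136, 142], [141, 140, 146], [147, 139, 146], [176, 167, 175], [176, 167, 175], [175, 167, 174], [175, 167, 175], [176, 167, 175], [177, 167, 176], [176, 167, 175], [176, 167, 175], [176, 167, 175], [176, 166, 173], [176, 167, 173], [176, 167, 173], [175, 166, 173], [175, 165, 173], [121, 114, 119], [128, 122, 128], [210, 215, 224], [220, 226, 231], [221, 226, 231]]
[[76, 73, 73], [121, 117, 119], [120, 116, 119], [149, 146, 148], [176, 171, 174], [176, 172, 173], [176, 171, 173], [176, 172, 175], [176, 172, 173], [176, 172, 174], [177, 172, 174], [176, 172, 174], [177, 173, 175], [176, 172, 174], [176, 172, 174], [177, 173, 175], [175, 171, 172], [177, 173, 175], [176, 173, 174], [176, 172, 174], [176, 173, 175], [177, 172, 174], [177, 173, 175], [177, 173, 175], [177, 173, 175], [177, 173, 175], [179, 174, 177], [140, 136, 138], [147, 152, 153], [140, 130, 118], [144, 133, 118]]
[147  14 177] [ 15  11 230]
```

View pics/z12.png

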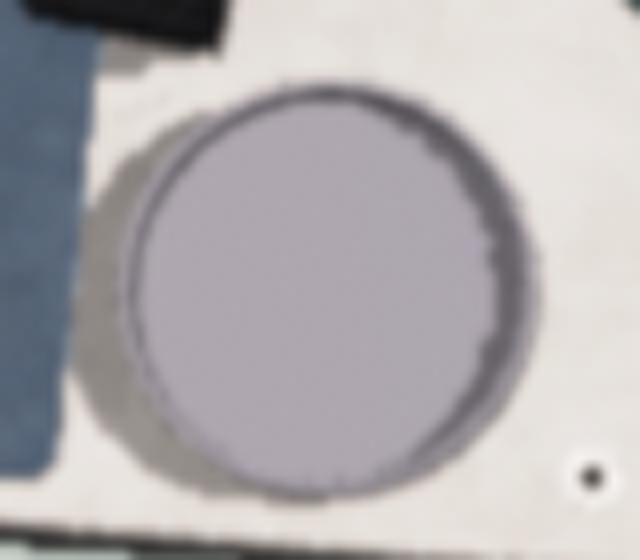

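```bash
cat > dish.py <<'E'
from grasp import *
def dish(c,near=(393,308),name=None):
    g=c["frame"].astype(int); r,gg,b=g[...,0],g[...,1],g[...,2]
    m=((b-gg>=3)&(r-gg>=1)&(r-b<4)&(b-r<9)&(gg>60)).astype(np.uint8)*255
    m=cv2.morphologyEx(m,cv2.MORPH_OPEN,np.ones((3,3))); m=cv2.morphologyEx(m,cv2.MORPH_CLOSE,np.ones((5,5)))
    if name: cv2.imwrite(f"pics/{name}.png",m)
    best=None
    for k in blobs(c,m,800):
        P=onplane(c,k.reshape(-1,2),34)[:,:2]
        if np.abs(P).max()>3000: continue
        H=cv2.convexHull(P.astype(np.float32)).reshape(-1,2)
        (x,y),rr=cv2.minEnclosingCircle(H)
        el=cv2.fitEllipse(H) if len(H)>5 else None
        if 55<rr<85 : 
            s=(np.hypot(x-near[0],y-near[1]),x,y,rr,el)
            if best is None or s[0]<best[0]: best=s
    return best
E
python3 - <<'E'
from dish import *
print(dish(cam("top"),name="d1")); print(dish(cam("wrist"),name="d2"))
for h in(90,60,120,45,0):
  a=np.radians(h);X=np.array([np.cos(a),np.sin(a)])
  n,z,r=frame(np.radians(57),0,X)
  for dx in(-31,31):
    p=np.array([393+dx,308,45]); q=[robot.inverse_kinematics(p+[0,0,k],r) for k in(0,100)]
    print(h,dx,[None if x is None else np.round(x,2) for x in q])
E
```

```text
(np.float64(1.7204057848464975), 391.6651611328125, 309.0853576660156, 68.02626037597656, ((390.7626037597656, 309.5124206542969), (132.66680908203125, 134.81826782226562), 147.1127471923828))
(np.float64(0.7223982356815827), 393.09429931640625, 307.2837829589844, 67.90657806396484, ((396.1817932128906, 309.853515625), (125.82308959960938, 134.15615844726562), 36.42131805419922))
90 -31 [array([ 0.26,  0.03,  2.41,  0.88,  0.75, -1.99]), array([ 0.26, -0.16,  2.34,  0.72,  0.93, -1.74])]
90 31 [array([ 0.23,  0.14,  2.29,  0.86,  0.78, -2.  ]), array([ 0.23, -0.03,  2.23,  0.72,  0.94, -1.78])]
60 -31 [array([ 0.42, -0.12,  2.55,  0.98,  0.39, -1.49]), array([ 0.42, -0.34,  2.48,  0.59,  0.61, -1.05])]
60 31 [array([ 0.35, -0.  ,  2.44,  1.  ,  0.43, -1.57]), array([ 0.35, -0.2 ,  2.38,  0.66,  0.61, -1.18])]
120 -31 [array([ 0.26,  0.2 ,  2.21,  0.67,  1.01, -2.28]), array([ 0.26,  0.04,  2.16,  0.6 ,  1.18, -2.14])]
120 31 [array([ 0.23,  0.29,  2.09,  0.65,  1.05, -2.28]), array([ 0.23,  0.15,  2.04,  0.59,  1.21, -2.15])]
45 -31 [None, array([ 0.57, -0.39,  2.5 ,  0.26,  0.47, -0.42])]
45 31 [array([ 0.47, -0.05,  2.48,  0.85,  0.23, -1.11]), array([ 0.47, -0.25,  2.42,  0.39,  0.46, -0.62])]
0 -31 [array([ 0.98, -0.02,  2.46, -0.97,  0.58,  1.78]), array([ 0.98, -0.22,  2.39, -0.72,  0.76,  1.46])]
0 31 [array([ 0.85,  0.05,  2.39, -0.99,  0.51,  1.69]), array([ 0.85, -0.14,  2.33, -0.71,  0.68,  1.35])]
```

```bash
cat > place.py <<'E'
from dish import *
def place(cx,cy,e=57,tag=""):
    n,z,r=frame(np.radians(e),0,np.array([0,1.]))
    s,c=np.sin(np.radians(e)),np.cos(np.radians(e))
    p=np.array([cx,cy+20-(31*c-4*s),18+31*s+4*c])
    robot.move_to(p+[0,0,90],r)
    cam("wrist","p1"+tag)
    robot.move_l(p+[0,0,15],r,rate=150,force_limit=10)
    print("touch",robot.move_l(p+[0,0,-3],r,rate=30,force_limit=2.0),monitor.get_tcp_pos()-p,monitor.get_force(),monitor.get_grip_width())
    q=np.array(monitor.get_tcp_pos())
    robot.grip(20); print(monitor.get_grip_width())
    robot.move_l(q-45*z,r,rate=60)
    robot.move_l(q-45*z+[0,0,90],r,rate=150)
    cam("wrist","p2"+tag);cam("top","p3"+tag)
    print(monitor.get_time_s())
E
python3 - <<'E'
from place import *
place(423.5,308,tag="B")
E
```

```text
touch True [0.37808385 0.14967561 0.38416199] [ 0.50963324 -1.18477277  3.42416024] 7.8629457491480474
20.051539998726163
40.2833
```

View pics/p2B.png

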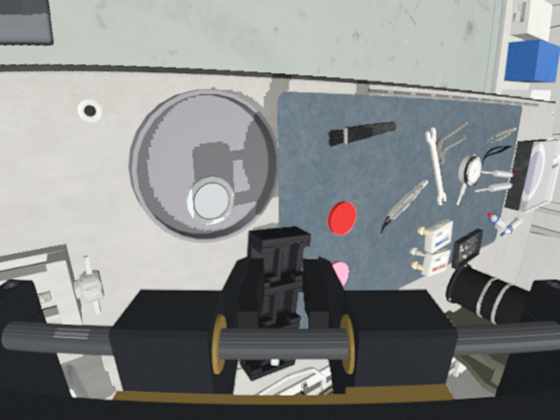

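View pics/p1B.png

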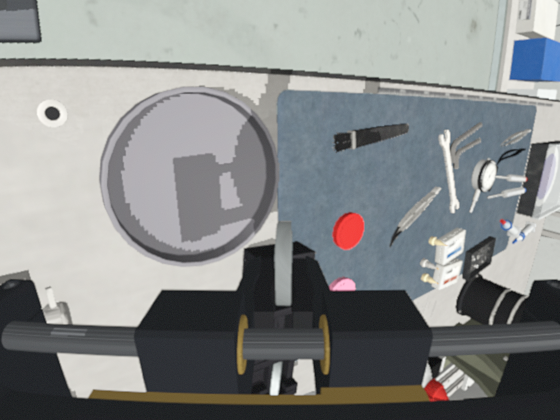

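Window B lies flat in the dish, near the rim side at (210,200). For A I'll check the gripper body against the column before moving.

```bash
python3 - <<'E'
from place import *
c=cam("wrist"); print("dish w",dish(c)[1:4]); ct=cam("top"); print("dish t",dish(ct)[1:4])
g=c["frame"].astype(int)
print("column flange corner at z0..10:",onplane(ct,[[266,160],[266,150],[343,160]],5))
for e,phi in((57,18),(60,18),(60,25),(62,22),(65,20),(65,0)):
    gp,z,n,r=gpose(A,e,phi); x=np.cross(n,z)
    for nm,b in(("g",gp),("pre",gp-28*z)):
        cs=np.array([b-64*z+s*93.5*n+t*37.5*x for s in(-1,) for t in(-1,1)])
        print(e,phi,nm,cs.round(0).tolist(),robot.inverse_kinematics(b,r) is not None)
E
python3 - <<'E'
import cv2
a=cv2.imread("pics/t14.png")
cv2.imwrite("pics/z14.png",cv2.resize(cv2.imread("pics/top0.png")[10:200,230:370],None,fx=3,fy=3,interpolation=cv2.INTER_CUBIC))
E
```

```text
dish w (393.1494445800781, 305.7853088378906, 68.1160659790039)
dish t (390.32373046875, 308.1304931640625, 67.24727630615234)
column flange corner at z0..10: [[649.73677102 238.66198265   5.        ]
 [678.48211457 241.00101905   5.        ]
 [665.61913509  28.44558443   5.        ]]
57 18 g [[623.0, 251.0, 39.0], [554.0, 271.0, 20.0]] True
57 18 pre [[613.0, 237.0, 61.0], [543.0, 258.0, 42.0]] True
60 18 g [[623.0, 251.0, 45.0], [554.0, 270.0, 25.0]] True
60 18 pre [[613.0, 238.0, 68.0], [543.0, 258.0, 48.0]] True
60 25 g [[613.0, 251.0, 46.0], [548.0, 275.0, 18.0]] True
60 25 pre [[600.0, 240.0, 68.0], [534.0, 264.0, 40.0]] True
62 22 g [[618.0, 251.0, 49.0], [550.0, 272.0, 25.0]] True
62 22 pre [[606.0, 240.0, 72.0], [538.0, 261.0, 48.0]] True
65 20 g [[620.0, 251.0, 55.0], [552.0, 270.0, 32.0]] True
65 20 pre [[610.0, 242.0, 79.0], [541.0, 260.0, 55.0]] True
65 0 g [[647.0, 252.0, 47.0], [573.0, 260.0, 47.0]] True
65 0 pre [[646.0, 240.0, 72.0], [572.0, 248.0, 72.0]] True
```

View pics/z14.png

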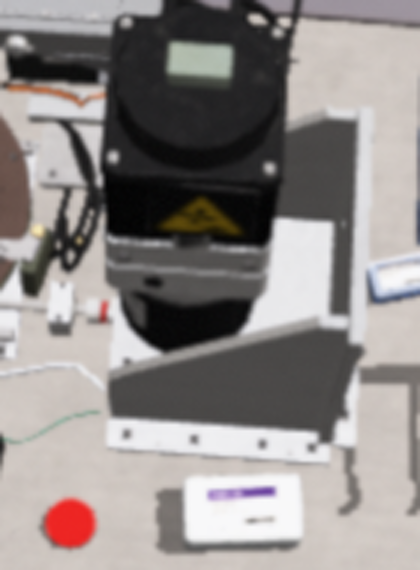

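```bash
python3 - <<'E'
from place import *
g,z,n,r=gpose(A,58,15)
pre=g-30*z; up=pre+[0,0,90]
robot.grip(24)
robot.move_to(up,r)
robot.move_l(pre,r,rate=150,force_limit=15)
print(robot.move_l(g,r,rate=60,force_limit=6),monitor.get_tcp_pos()-g,monitor.get_force(),monitor.get_time_s())
c=cam("wrist","w15")
E
```

```text
False [-0.14175524  0.12647237 -0.50370054] [-0.18643429 -0.165066    0.48284767] 42.8583
```

View pics/w15.png

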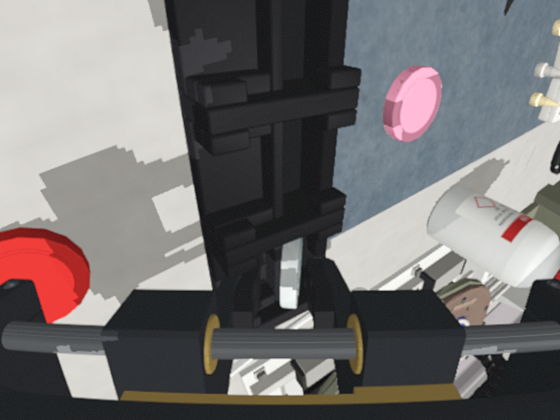

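Window A is between the fingers. I'll grip, pull out and check the dish on the way.

```bash
python3 - <<'E'
from place import *
g,z,n,r=gpose(A,58,15)
robot.grip(0,30); print(monitor.get_grip_width(),monitor.get_force())
print(robot.move_l(g-30*z,r,rate=60),monitor.get_force(),monitor.get_grip_width())
robot.move_l(g-30*z+[0,0,110],r,rate=150)
c=cam("wrist","w16");ct=cam("top","t16");print(monitor.get_grip_width(),monitor.get_time_s(),dish(ct)[1:4])
E
```

```text
7.974874012608799 [-0.05431247  5.30024811  4.14174032]
False [ 1.37843977 -0.88043645  2.67264772] 7.667781023323289
7.555948818383194 44.9417 (391.6098327636719, 278.6993408203125, 67.44023132324219)
```

View pics/w16.png

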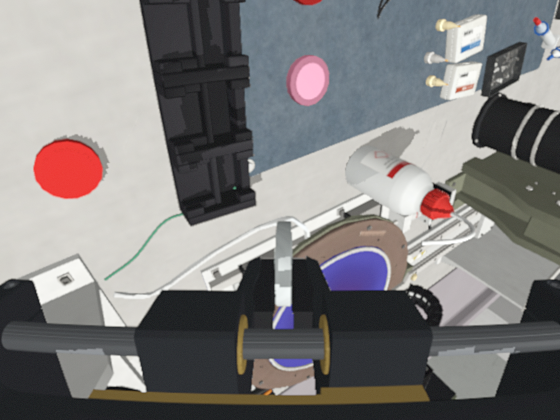

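View pics/t16.png

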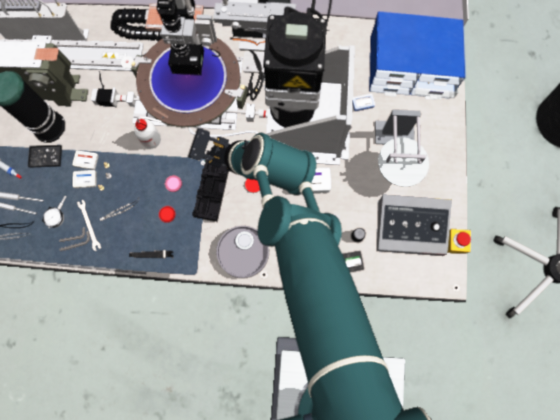

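The dish has been knocked about 30 mm toward −y. I'll hover and re-measure.

```bash
python3 - <<'E'
from place import *
n,z,r=frame(np.radians(57),0,np.array([0,1.]))
for p in([361,283,45],[361,283,135]): print(robot.inverse_kinematics(p,r))
robot.move_to([392,300,190],r)
c=cam("wrist","w17"); print(dish(c,near=(392,279))[1:], dish(cam("top"),near=(392,279))[1:4])
E
python3 - <<'E'
import cv2
cv2.imwrite("pics/z17.png",cv2.resize(cv2.imread("pics/w17.png")[50:280,60:330],None,fx=2.6,fy=2.6,interpolation=cv2.INTER_CUBIC))
E
```

```text
[ 0.19760679  0.01707265  2.42285002  0.86007696  0.78191264 -2.02584951]
[ 0.19760679 -0.16079846  2.36622797  0.71749479  0.94796323 -1.80730771]
(393.2537841796875, 276.4515380859375, 68.13114929199219, ((393.2693176269531, 276.52886962890625), (133.52500915527344, 135.5988311767578), 124.31033325195312)) (390.27435302734375, 277.9712829589844, 66.30839538574219)
```

View pics/z17.png

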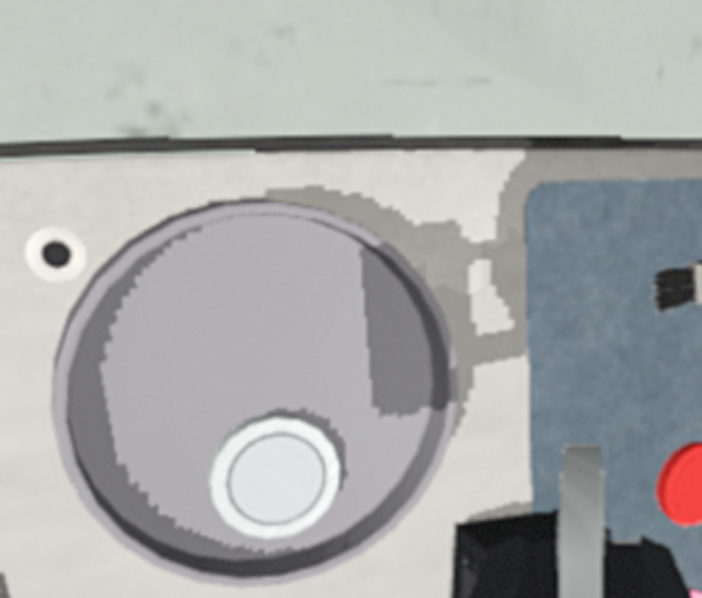

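```bash
python3 - <<'E'
from place import *
c=cam("wrist"); print("winB",onplane(c,[[59.7+276/2.6,49.7+478/2.6]],26))
place(360.5,277,tag="A")
E
python3 - <<'E'
import cv2
cv2.imwrite("pics/z18.png",cv2.resize(cv2.imread("pics/p2A.png")[50:280,60:360],None,fx=2.6,fy=2.6,interpolation=cv2.INTER_CUBIC))
E
```

```text
winB [[423.42905211 275.29782726  26.        ]]
touch True [ 0.32755867  0.15988797 -0.05412186] [ 0.85476041 -1.20321247  3.43702517] 7.737087213814441
20.09099953608787
49.7
```

View pics/z18.png

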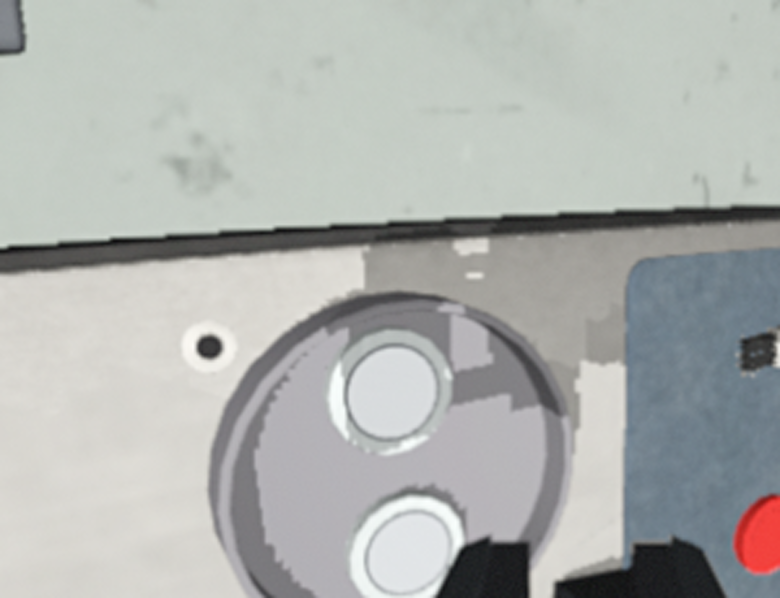

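Both windows lie flat and apart. I'll go back to the stand for the cover.

```bash
python3 - <<'E'
from place import *
robot.move_to([420,150,280],down(np.radians(30)))
robot.move_to([470,-60,280],down(np.radians(10)))
robot.move_to(sp(-110,240),YS); robot.grip(30)
robot.move_l(sp(0,230),YS,rate=150)
c=cam("wrist","w19"); ct=cam("top","t19"); print(monitor.get_time_s(),dish(ct,near=(392,277))[1:4])
E
```

```text
53.775 (391.10870361328125, 278.6105651855469, 67.03804016113281)
```

View pics/w19.png

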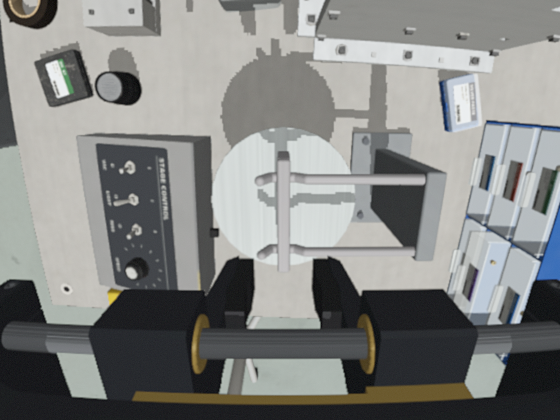

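View pics/t19.png

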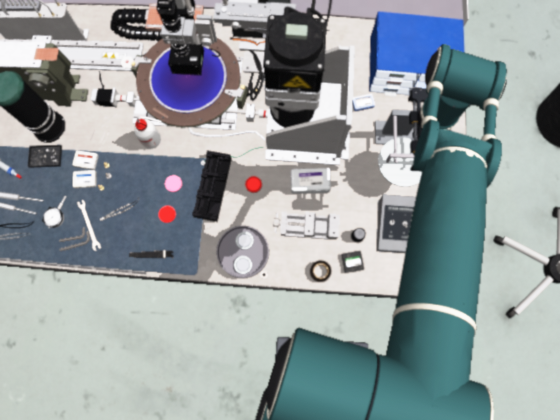

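```bash
python3 - <<'E'
from place import *
robot.move_l(sp(0,126),YS,rate=100,force_limit=8)
robot.grip(0,55); print(monitor.get_grip_width(),monitor.get_tcp_pos())
print(robot.move_l(sp(0,149),YS,rate=40),monitor.get_force(),monitor.get_grip_width())
c=cam("wrist","w20")
E
```

```text
8.517546429086918 [ 645.06840386 -119.08667082  126.60669186]
False [-0.55823389  0.22382656 -2.14631257] 8.606880364246505
```

View pics/w20.png

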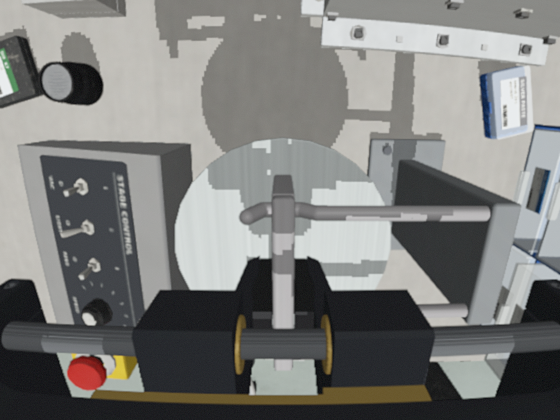

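```bash
python3 - <<'E'
from place import *
robot.move_l(sp(-115,149),YS,rate=90); print(monitor.get_grip_width(),monitor.get_force())
robot.move_l(sp(-115,215),YS,rate=120)
robot.move_to([455,60,225],down(np.radians(16)))
robot.move_to([392,277.5,215],down(np.radians(30)))
print(monitor.get_time_s(),monitor.get_grip_width(),monitor.get_force())
c=cam("wrist","w21"); ct=cam("top","t21");cam("scene","s21")
E
```

```text
9.030979483884822 [-0.72900361  0.16736562 -2.30742269]
60.0417 8.54721040594982 [-0.58529234 -0.26184517 -1.39912182]
```

View pics/w21.png

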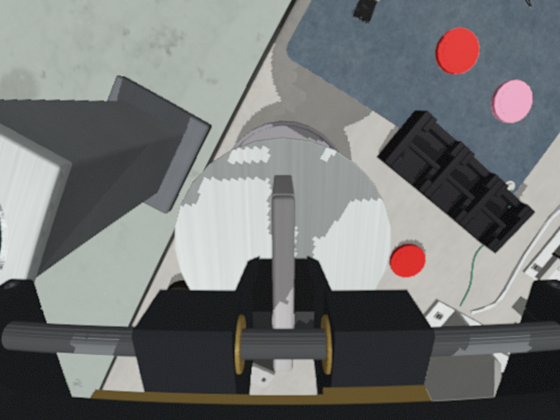

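View pics/s21.png

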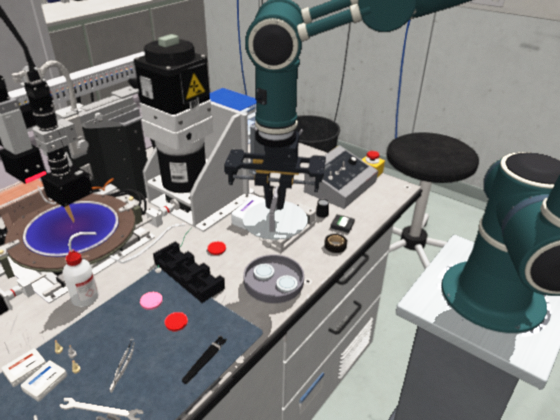

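View pics/t21.png

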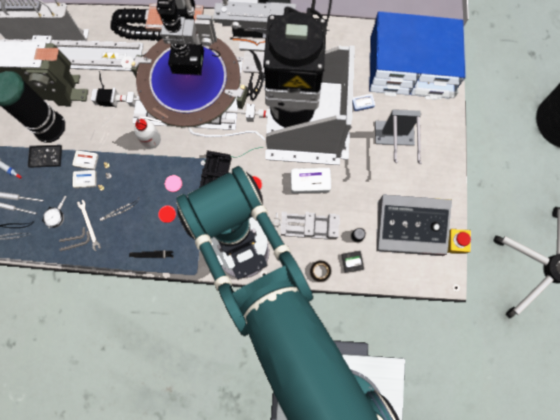

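The dish holds both windows and the cover is held level. I'll lower it onto the dish.

```bash
python3 - <<'E'
from place import *
cs=cam("scene"); print(dish(cs,near=(392,277)))
p=np.array([392.9,277.7]); r=down(np.radians(30))
robot.move_l([*p,85],r,rate=120,force_limit=10)
print(robot.move_l([*p,62],r,rate=25,force_limit=4),monitor.get_tcp_pos(),monitor.get_force(),monitor.get_grip_width())
cam("wrist","w22");cam("scene","s22");print(monitor.get_time_s())
E
```

```text
(np.float64(14.396964936030354), 385.0308837890625, 289.5977783203125, 74.61972045898438, ((385.4278259277344, 287.8555908203125), (130.6642608642578, 150.43089294433594), 32.04898452758789))
True [392.60482092 277.49293271  65.68167693] [-0.18408618 -0.26085291  3.72238727] 8.313318205007278
62.3
```

View pics/w22.png

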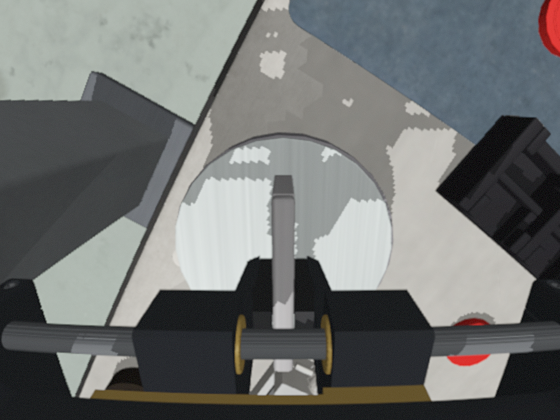

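View pics/s22.png

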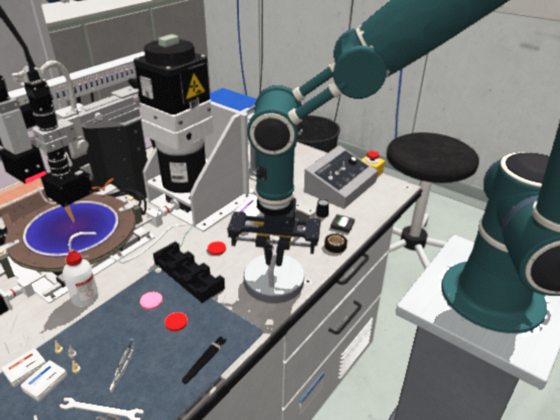

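Contact came at TCP z = 65.7 mm, as expected for a seated cover. I'll release and check.

```bash
python3 - <<'E'
from place import *
robot.grip(40)
q=np.array(monitor.get_tcp_pos()); r=down(np.radians(30))
robot.move_l([*q[:2],200],r,rate=100)
cam("wrist","w23")
robot.move_to([470,60,300],down(np.radians(16)))
cam("top","t23");cam("scene","s23");print(monitor.get_time_s())
E
python3 - <<'E'
import cv2,numpy as np
b=cv2.imread("pics/s23.png")[210:320,200:340];a=cv2.imread("pics/w23.png")[100:280,180:390]
o=np.zeros((600,800,3),np.uint8);a=cv2.resize(a,(400,343),interpolation=cv2.INTER_CUBIC);b=cv2.resize(b,(398,313),interpolation=cv2.INTER_CUBIC)
o[:343,:400]=a;o[:313,402:]=b
cv2.imwrite("pics/z23.png",o)
E
```

```text
65.5667
```

View pics/z23.png

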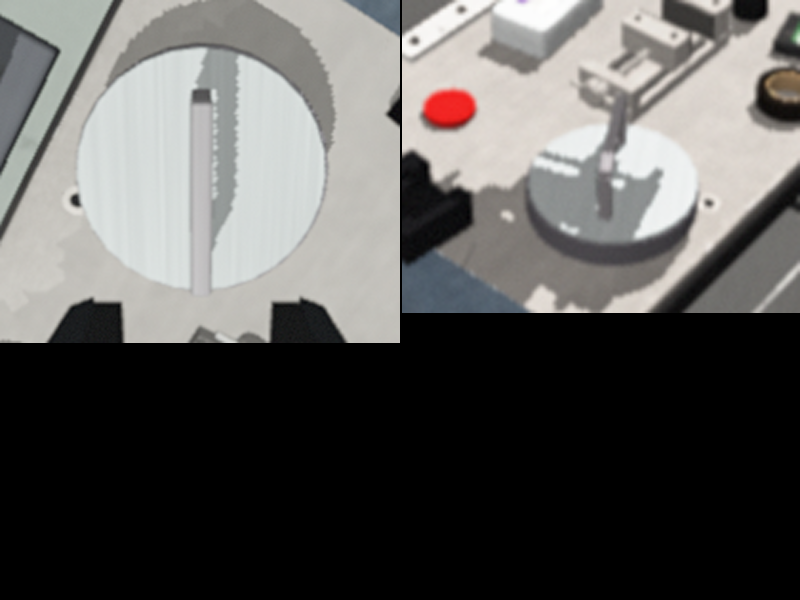

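View pics/t23.png

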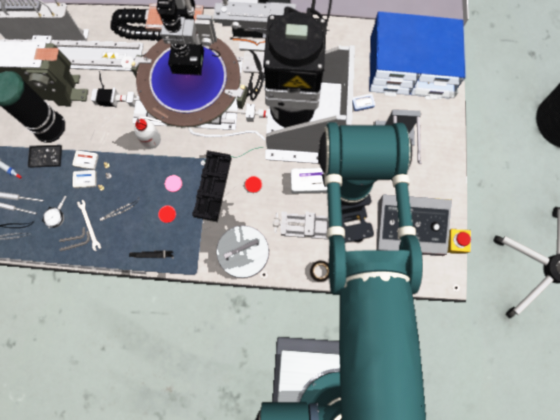

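The cover sits level and concentric: no rim shows around it in the wrist view, and the tray and stand are empty. I'll hand in.

```bash
python3 - <<'E'
from h import *
robot.dwell(0.5); ticket.finish_job(); print(monitor.get_time_s())
E
```

```text
the job is handed in; nothing more can be done
the job is handed in; nothing more can be done
```

I moved both windows into the dish and handed the job in at about 66 s of robot time; it gave no verdict. The middle pocket was empty at the start.

- **Cover off:** I lifted it by its handle and hung it on the two prongs. Pictures after letting go and again before unhooking showed the bar in the dips at the same place.
- **Windows:** I tipped both with shut fingers through the press gap, gripped the raised edge and laid them in the dish. The dish was knocked about 30 mm aside midway, so I measured it again before placing the second window. The last view before closing shows both flat and clear of each other.
- **Cover on:** I set it back on the dish with contact at a tool height of 65.7 mm, within 0.1 mm of what I expected for a seated cover. The last pictures show it level and concentric, and the tray and stand empty.

**Disagreements:** the top and wrist cameras differed by 2–3 mm on the dish centre, so I took a corrected average, well inside the cover's 7 mm clearance. My dish outline fit in the scene camera was about 14 mm off, and I ignored it because the wrist and top views matched.

I saw no slackening of the grip. The loupe, brush and tape roll were not touched, judging by the pictures; I did not measure them.

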